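# Plant the phone pole, press its button and hold it at the second stop

### The job

Take the telescoping phone pole out of its orange parking block and stand it upright in the hole of the aluminium bracket, foot fully in and still collapsed. Then press the red button on its head, pull the mast up past the first stop to the second and last stop with the foot staying down in the bracket, and finish while still holding the head there with the button pinched in. Leave the vase, flashlight, phone stand and mug alone.

Things in the scene. Friction and masses are not known exactly. Their poses are not given: they have to be found in the camera images.
- pole: Loose upright telescoping phone pole, about 0.65 kg, 185 mm tall collapsed. Origin at the foot's tip, z up. Steel foot: rod 16 mm across, z 0 to 35 mm, tip bevelled to 10 mm over 5 mm; dark flange 44 mm across, z 35 to 41; blue tube 28 mm across, z 41 to 132; yellow head above it. At the start it hangs by the flange on the orange parking block, foot loose in its hole, tip 5 mm above the table.
- pole_flange (a point): Point on the pole's axis at the underside of its flange, 35 mm above the foot tip; the flange rests on what the foot stands in.
- pole_head (a point): Centre of the yellow head (where to grip), 157 mm above the foot tip when collapsed; rises with the mast. Head 26 x 26 x 38 mm high, a 6 mm stud 9 mm high on top, carried by a steel mast 17 mm across. x axis points to the red button. The +y and -y faces are plain: gripping those two (26 mm) carries the pole locked and leaves the button alone.
- mast (a joint): Mast travel up the pole: 0 collapsed, 0.045 m first stop, 0.090 second and last. Button out: a catch blocks it after 1 to 2 mm and again at the first stop; button kept in: passes both. No latch at the second stop: let go, it slides down. Pulling takes 1 to 2 N; pulling past the second stop lifts the whole pole, held in the bracket only by its tube's weight, about 5 to 7 N.
- release (a joint): Travel of the red button into the head: 0 out, 0.006 m fully in, catch free from 0.004. Springs back: 2 N at first, 6 N fully in. Cap 18 mm wide, 22 mm high, level with the head's centre, its face 21 mm from the pole's axis (15 in); the opposite face of the head is 13 mm from the axis. Pinching button and opposite face together (34 mm wide, 28 pressed) pushes it in.
- bracket: Fixed square aluminium block on the cart top, 80 x 80 x 40 mm high, origin at the centre of its underside, with a black screw head 3 mm high near each corner (look only).
- bracket_hole0 (a point): Centre of the mouth of the bracket's round hole, in its top face 40 mm above the table. The hole is vertical, goes right through, 19 mm across, slightly bevelled at the mouth.
- park_cup: Fixed orange parking block, 66 x 66 mm and 40 mm high on a grey 85 mm foot plate 6 mm thick, a hole of 26 mm from top to bottom; origin at the centre of its underside.
- vase: Squat white ceramic vase, empty, 100 mm across and 100 mm high; origin at the centre of its underside. Leave alone.
- flashlight: Red aluminium flashlight lying on rubber feet, 140 mm long along its x, 36 mm across; origin under its middle. Leave alone.
- phone_stand: Clear acrylic phone stand, 90 x 75 mm, 115 mm high; origin at the centre of its underside. Leave alone.
- mug: Blue mug, 80 mm across, 90 mm high; origin at the centre of its underside. Leave alone.
Not all that is in view belongs to the job. What is shaped like the pole but turquoise is not meant.

How it is judged:
On the way, in this order (a step that is already met when the one before it is completed fails the run):
1. the pole's foot is fully in the bracket's hole, upright, the mast still collapsed (horizontal distance between pole_flange and bracket_hole0 below 0.005 m and z of pole_flange in the frame of bracket_hole0 below 0.004 m and angle between pole's own z axis and vertical below 0.1 rad and value of joint mast below 0.01 m), for 0.2 s.
2. the mast is drawn past the first stop by the fingers, button in (value of joint mast above 0.052 m and value of joint release above 0.0035 m and contact force between the fingers and pole above 2 N), for 0.05 s.
At the end, for the whole second after the job is handed in: The mast is held at the second stop (out by more than 83 of 90 mm) by the fingers (over 2 N) with the button pinched in (over 3.5 mm), the pole upright within 0.12 rad and at rest, its flange within 6 mm of the hole's centre and less than 9 mm above the bracket's top (value of joint mast above 0.083 m and value of joint release above 0.0035 m and contact force between the fingers and pole above 2 N and horizontal distance between pole_flange and bracket_hole0 below 0.006 m and z of pole_flange in the frame of bracket_hole0 below 0.009 m and angle between pole's own z axis and vertical below 0.12 rad and linear speed of pole below 0.03 m/s); the arm keeps its last pose, push and grip.
It fails at once if the pole was tipped over (more than 0.6 rad) (angle between pole's own z axis and vertical above 0.6 rad).
It fails at once if the vase, flashlight, phone stand or mug was moved by more than 30 mm (distance of any of vase, flashlight, phone_stand, mug from where it was at the start of the episode above 0.03 m).
It also fails if it takes over 51 s, if anything falls off the work surface, if the arm or the gripper's body presses on something with over 40 N, if the wrist force passes 120 N, or if a joint passes its speed limit or range.

### The arm

A 6-joint arm with a two-finger parallel gripper is mounted at the origin on the work surface. World frame = base frame: x ahead of the robot, y to its left, z up, the work surface at z = 0. Lengths are in m, angles in rad, forces in N, time in s.
With the tool pointing down it reaches from about 0.25 to 0.775 m from the base axis. Payload 4 kg.
Tool frame: the origin (TCP) lies midway between the tips of the shut fingers; the grasp point (between the pads) lies 19 mm behind it; z points along the fingers, y is the line along which they close (so a half turn about z gives the same grasp; the last joint's range is limited). The gripper opens to 94 mm and grips with 3 to 60 N. Pads are 16 mm wide; open, the fingers measure 119 mm over their backs; the gripper's body (75 mm by 177 mm) begins 78 mm behind the grasp point.
Start: joints at [1.213, 0.087, 1.371, -0, 1.684, -0.103], TCP at [0.139, 0.532, 0.167] pointing down, gripper open.
Joint ranges: [-3.1, 3.1], [-0.76, 2.03], [0.27, 2.55], [-1.08, 4.22], [0.17, 2.65], [-2.57, 2.57]. Speed limits (rad/s): [2.79, 2.79, 3.14, 3.14, 3.14, 3.14].

### API

Orientations are given as [roll, pitch, yaw] about the fixed x, y, z axes, in that order (R = Rz(yaw) Ry(pitch) Rx(roll)).
In Python, from bench import get_obs, snapshot, close_job gives the robot as it stands. The module is installed in compiled form; this text tells all that it offers.
- The arm moves only by the tool drive_tool, never from a script. Its argument "commands" is a list of rows, each a list of 6 numbers: the shift along the tool's x, y, z in units of 0.04 m (1.0 is 0.04 m), then the turn, a rotation vector about the tool's x, y, z in units of 0.1 rad (1.0 is 0.1 rad). In form: [[dx, dy, dz, wx, wy, wz], ...]. A call has 1 to 20 rows; each row shifts and turns the commanded pose from where the row before left it, along the tool's axes as they then stand; what a row does not reach is not made up. A row lasts 1/8 s, in which the tool goes at most 62.5 mm and 10.7 degrees, less where a joint would pass 70% of its speed; a pose out of reach is approached as far as the arm can. A call with a number of a shift or a turn outside -1 to 1 is refused whole. A call with a gripper value outside its range is refused whole. "gripper" is the closure, from 0 (fully open) to 1 (shut), set as the call begins (left out, the last holds). The fingers move at their own pace and stop on an object; the grip force is fixed at half the most. Time passes only in rows, so rows that do not move let the fingers close. It gives the time, the measured TCP pose, the force, the opening and the grip force at its end, in the units of the state.
- get_obs(): the state, without advancing time (a new reading comes with each control period).
- snapshot(name): name is "scene" or "top" or "wrist"; returns a dict with "image" (400x640x3 uint8, blue, green, red), "range_z" (400x640 float32, m along the optical axis (not along the pixel's ray), 0 where there is no reading), "fx", "fy", "cx", "cy" (pixels), "k1" (the pictures are not rectified: a ray, as slopes to the right and down, at radius r is drawn at 1 + k1 r^2 times it, then the intrinsics apply), "rvec" (rotation vector, rad) and "tvec" (3), from world to camera coordinates, as OpenCV has them. Camera axes: x right, y down, z forward; pixel columns grow to the right and rows downward; lengths in m; the calibration is good to about 2 mm. A picture is of the moment at which its call begins.
- close_job(): hands the job in; it is judged then, once.
The state is a dict: "time": time; "joint_positions": joint angles; "qvel": joint speeds; "joint_torque": joint torques, N m; "tool_pos": TCP position; "ee_rot": TCP orientation; "wrist_force": force on the tool from outside, world axes, zero at the start; "wrist_torque": the same for the moment, N m; "width": finger opening in m; "finger_force": force on a finger pad.
Only numpy, scipy, OpenCV 4.12 (cv2) and the standard library are available. Lean on these libraries where they do the work, as an engineer would, in place of code of your own. Each camera call takes 0.05 s, during which the arm holds its last target. There are 200 camera calls.

## Working session

There is one attempt and no reset: what is moved stays moved. The work goes in short steps, Python scripts to look and compute and a tool call to move; the robot and the scene stay as the last step left them, time stands still between calls to the robot, and variables do not carry over. Pictures are saved under pics/ and viewed, at most 10 in all, crops included, and the job is handed in when it is done.

Besides the shell and the picture viewer there is one more tool, called after ">>>" as name([rows], argument=value, ...), one row to a line, values as JSON. drive_tool: Moves the arm, as the interface text tells. Its arguments: {"type":"object","properties":{"commands":{"type":"array"},"gripper":{"type":"number"}},"required":["commands"]}

```bash
mkdir -p pics; cat > h.py <<'E'
import numpy as np, cv2
from bench import get_obs, snapshot
def cam(s):
    R,_=cv2.Rodrigues(np.array(s["rvec"],float)); t=np.array(s["tvec"],float).ravel(); return R,t
def ray(s,u,v):
    R,t=cam(s); x=np.array([(u-s["cx"])/s["fx"],(v-s["cy"])/s["fy"]]); p=x.copy()
    for _ in range(10): p=x/(1+s["k1"]*(p@p))
    return R,t,p
def on_plane(s,u,v,z):
    R,t,p=ray(s,u,v); d=R.T@np.r_[p,1]; c=-R.T@t
    return c+d*(z-c[2])/d[2]
def deproj(s,u,v):
    R,t,p=ray(s,u,v); return R.T@(np.r_[p,1]*s["range_z"][int(round(v)),int(round(u))]-t)
def cloud(s):
    z=s["range_z"]; vv,uu=np.mgrid[0:400,0:640]
    x=np.stack([(uu-s["cx"])/s["fx"],(vv-s["cy"])/s["fy"]],-1); p=x.copy()
    for _ in range(10): p=x/(1+s["k1"]*(p**2).sum(-1,keepdims=True))
    P=np.concatenate([p*z[...,None],z[...,None]],-1); R,t=cam(s); P=(P-t)@R; P[z==0]=np.nan
    return P
E
python3 - <<'E'
from h import *
for n in("scene","top"):
    s=snapshot(n); cv2.imwrite(f"pics/{n}0.png",s["image"]); np.save(f"{n}0.npy",s,allow_pickle=True)
    R,t=cam(s); print(n,-R.T@t,s["fx"],s["k1"])
print(get_obs())
E
```

```text
scene [1.10779369 0.17293009 0.92240794] 408.7656786195627 -0.01188017271743987
top [ 0.50108845 -0.02489591  1.05681424] 377.68858825290766 -0.02932245674993318
{'time': 0.1, 'joint_positions': array([ 1.21286396e+00,  8.78714737e-02,  1.37206374e+00,  7.32824392e-06,
        1.68360952e+00, -1.03080780e-01]), 'qvel': array([-0.0001765 , -0.00185332, -0.00304795,  0.00027848, -0.00064095,
       -0.00012365]), 'joint_torque': array([ 1.33303780e-03, -3.41250908e+01, -3.03303051e+01,  7.19097024e-02,
        3.03559599e-02, -1.09276798e-04]), 'tool_pos': array([0.13844987, 0.53170936, 0.16544654]), 'ee_rot': array([-3.13965168e+00, -2.08110740e-04,  2.88674169e+00]), 'wrist_force': array([ 0.20887134,  0.06577517, -0.62093361]), 'wrist_torque': array([ 0.03255047, -0.02575798, -0.01145188]), 'finger_force': 0.0, 'width': 0.09371180392356264}
```

View pics/scene0.png

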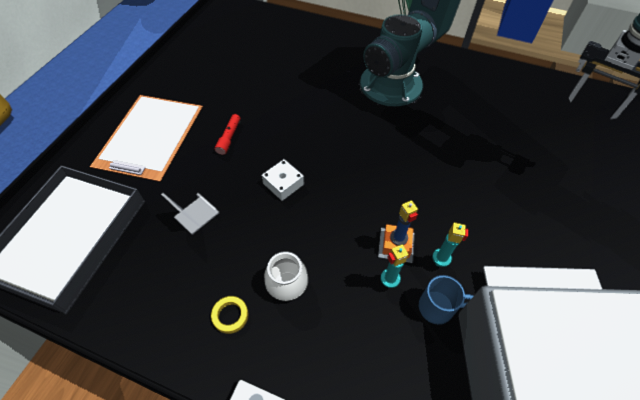

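View pics/top0.png

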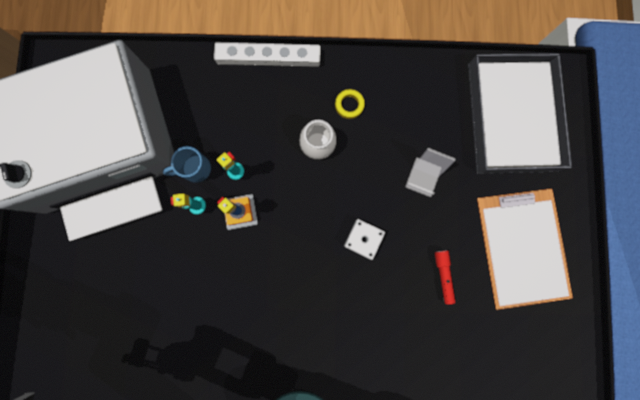

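Scene view: candidates for the pole are the yellow head at (409,212) on a blue tube in the orange block, and two turquoise look-alikes at (457,233) and (398,257). In the top view they sit at (228,206), (180,200) and (227,160). I choose the blue-tubed one in the orange block. The bracket is at (283,179) in scene and (365,239) in top.

```bash
python3 - <<'E'
from h import *
S=np.load("scene0.npy",allow_pickle=True).item();T=np.load("top0.npy",allow_pickle=True).item()
a=cv2.resize(S["image"][180:300,360:490],None,fx=4,fy=4,interpolation=cv2.INTER_CUBIC)[:480,:390*1+130]
b=cv2.resize(T["image"][140:240,160:270],None,fx=4.8,fy=4.8,interpolation=cv2.INTER_CUBIC)[:480,:]
h=480
c=np.hstack([a[:, :],b]); c=cv2.resize(c,(800,int(c.shape[0]*800/c.shape[1]))); cv2.imwrite("pics/crop.png",c)
for n,s in(("S",S),("T",T)):
    P=cloud(s); I=s["image"].astype(int); hsv=cv2.cvtColor(s["image"],cv2.COLOR_BGR2HSV)
    yel=(cv2.inRange(hsv,(22,120,100),(35,255,255))>0)
    k,l,st,ce=cv2.connectedComponentsWithStats(yel.astype(np.uint8))
    for i in range(1,k):
        if st[i,4]>25:
            q=P[l==i]; print(n,"yel",ce[i].round(1),st[i,4],np.nanmedian(q,0).round(4),np.nanmax(q[:,2]).round(3))
    org=cv2.inRange(hsv,(5,150,100),(18,255,255)); k,l,st,ce=cv2.connectedComponentsWithStats(org)
    for i in range(1,k):
        if st[i,4]>40: q=P[l==i]; print(n,"org",ce[i].round(1),st[i,4],np.nanmean(q,0).round(4))
    # top-level bracket: height 0.036-0.044, bright
    m=(abs(P[...,2]-.04)<.005)&(hsv[...,2]>60)&(hsv[...,1]<60); m=m.astype(np.uint8)
    k,l,st,ce=cv2.connectedComponentsWithStats(m)
    for i in range(1,k):
        if st[i,4]>200:
            cs,_=cv2.findContours((l==i).astype(np.uint8),0,2); r=cv2.minAreaRect(cs[0]); print(n,"br",st[i,4],r,on_plane(s,*r[0],.04).round(4))
# bracket hole: dark blob centre
for n,s,c in(("S",S,(283,177)),("T",T,(365,239))):
    g=cv2.cvtColor(s["image"],cv2.COLOR_BGR2GRAY)
    u,v=c; w=g[v-7:v+8,u-7:u+8].astype(float); W=np.clip(120-w,0,None); yy,xx=np.mgrid[-7:8,-7:8]
    W[(xx**2+yy**2)>49]=0
    uu,vv=u+(W*xx).sum()/W.sum(),v+(W*yy).sum()/W.sum(); print(n,"hole",uu,vv,on_plane(s,uu,vv,.04).round(4))
E
```

```text
S yel [  2.2 108.1] 31 [ 0.5077 -1.3149 -0.1289] -0.11
S yel [409.2 207.1] 133 [0.5859 0.1813 0.1797] 0.183
S yel [457.8 231.2] 181 [0.6024 0.2923 0.1737] 0.178
S yel [399.8 253.7] 187 [0.6968 0.1926 0.174 ] 0.179
S yel [229.1 313.8] 696 [ 0.9011 -0.1206  0.0189] 0.024
S org [147.6 172.9] 49 [ 0.627  -0.536   0.0037]
S org [388.5 239. ] 242 [0.5961 0.1589 0.0394]
S org [408.9 241.1] 145 [0.5817 0.2069 0.0367]
S org [ 38.1 384.7] 972 [ 1.241  -0.9086 -0.7485]
S org [129.5 389.7] 123 [ 1.124  -0.5761 -0.7499]
S org [ 81.9 393.3] 158 [ 1.2021 -0.7341 -0.7494]
S br 685 ((281.7500305175781, 175.25001525878906), (29.698484420776367, 28.991374969482422), 45.0) [ 0.5162 -0.1648  0.04  ]
S br 4898 ((58.86826705932617, 232.5133819580078), (70.82183074951172, 141.7617645263672), 36.193206787109375) [ 0.8851 -0.6034  0.04  ]
S br 1737 ((541.998291015625, 277.5746765136719), (116.45198822021484, 19.535066604614258), 1.3169124126434326) [0.5619 0.5175 0.04  ]
S br 264 ((252.5, 390.0), (18.0, 37.0), 90.0) [1.0247 0.0045 0.04  ]
T yel [349.4 103.1] 479 [ 0.9013 -0.1195  0.0194] 0.027
T yel [224.2 15
[... 262 characters left out ...]
 [0.5879 0.1539 0.0387]
T br 1132 ((266.5940246582031, 51.73984909057617), (105.04217529296875, 16.59481430053711), 1.432096242904663) [1.0365 0.1196 0.04  ]
T br 4927 ((519.0693359375, 114.00129699707031), (107.0985336303711, 72.50713348388672), 84.72611236572266) [ 0.8747 -0.5985  0.04  ]
T br 3331 ((110.35002136230469, 208.05001831054688), (35.73373031616211, 98.66305541992188), 71.56504821777344) [0.5808 0.5261 0.04  ]
T br 837 ((364.75811767578125, 238.50390625), (30.219053268432617, 29.750259399414062), 25.64100456237793) [ 0.5154 -0.164   0.04  ]
S hole 282.81322957198444 175.48249027237355 [ 0.5159 -0.1618  0.04  ]
T hole 363.96042617960427 238.9916286149163 [ 0.514  -0.1619  0.04  ]
```

View pics/crop.png

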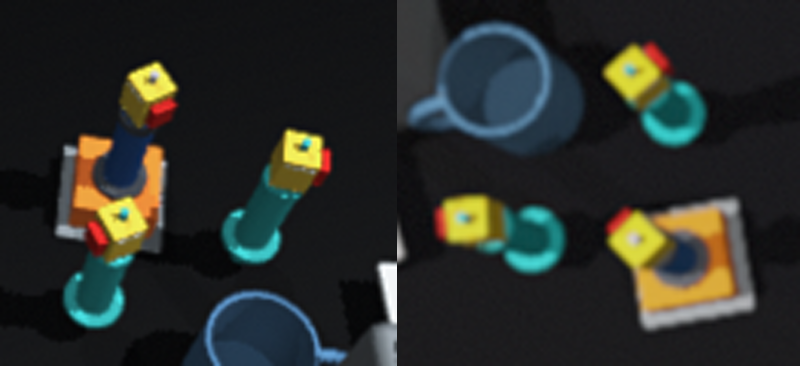

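The crop shows the chosen pole with a blue tube in the orange block: head at (637,240) and button at (620,222), so the button points toward +x+y at about 45°. I go above it, with the gripper high and clear of the neighbours.

>>> drive_tool([
  [0,0,-0.8,0,0,0],
  [0,0,-0.8,0,0,0],
  [0,0,-0.8,0,0,0],
  [0,0,-0.8,0,0,0],
  [-0.93,-0.41,0,0,0,0],
  [-0.93,-0.41,0,0,0,0],
  [-0.93,-0.41,0,0,0,0],
  [-0.93,-0.41,0,0,0,0],
  [-0.93,-0.41,0,0,0,0],
  [-0.93,-0.41,0,0,0,0],
  [-0.93,-0.41,0,0,0,0],
  [-0.93,-0.41,0,0,0,0],
  [-0.93,-0.41,0,0,0,0],
  [-0.93,-0.41,0,0,0,0],
  [-0.93,-0.41,0,0,0,0],
  [-0.93,-0.41,0,0,0,0],
  [-0.93,-0.41,0,0,0,0],
  [-0.93,-0.41,0,0,0,0],
], gripper=0)

```text
time: 2.35
tool_pos: [0.5855, 0.1778, 0.2937]
ee_rot: [-3.141, -0.001, 2.887]
wrist_force: [0.3, 0.7, 0.2]
width: 0.0941
finger_force: 0.0
```

>>> drive_tool([
  [0,0,0,0,0,1],
  [0,0,0,0,0,1],
  [0,0,0,0,0,1],
  [0,0,0,0,0,1],
  [0,0,0,0,0,1],
  [0,0,0,0,0,1],
  [0,0,0,0,0,1],
  [0,0,0,0,0,1],
  [0,0,0,0,0,1],
  [0,0,0,0,0,1],
  [0,0,0,0,0,1],
  [0,0,0,0,0,1],
  [0,0,0,0,0,1],
  [0,0,0,0,0,1],
  [0,0,0,0,0,1],
  [0,0,0,0,0,1],
  [0,0,0,0,0,1],
  [0,0,0,0,0,1],
  [0,0,0,0,0,1],
  [0,0,0,0,0,1],
])

```text
time: 4.85
tool_pos: [0.5846, 0.1788, 0.2937]
ee_rot: [-3.141, 0.001, 0.883]
wrist_force: [-0.8, 0.1, -0.2]
width: 0.0939
finger_force: 0.0
```

```bash
cat >> h.py <<'E'
def head(s,near,z=.181):
    """yellow head near xy: top-face centre, button direction"""
    P=cloud(s); hsv=cv2.cvtColor(s["image"],cv2.COLOR_BGR2HSV)
    N=np.hypot(P[...,0]-near[0],P[...,1]-near[1])<.05
    top=N&(abs(P[...,2]-z)<.006)&(cv2.inRange(hsv,(20,90,60),(38,255,255))>0)
    red=N&(P[...,2]>z-.03)&((cv2.inRange(hsv,(0,120,50),(8,255,255))|cv2.inRange(hsv,(172,120,50),(180,255,255)))>0)
    cs,_=cv2.findContours(top.astype(np.uint8),0,2)
    if not cs: return print("no top")
    r=cv2.minAreaRect(max(cs,key=cv2.contourArea)); box=[on_plane(s,*b,z)[:2] for b in cv2.boxPoints(r)]
    c=on_plane(s,*r[0],z); q=np.nanmedian(P[red],0)
    e=[np.degrees(np.arctan2(*(box[i+1]-box[i])[::-1])).round(1)%90 for i in range(2)]
    print("top",c.round(4),"sides",[np.linalg.norm(box[i+1]-box[i]).round(4) for i in range(2)],"edge deg",e,"red",red.sum(),q.round(4),"btn deg",np.degrees(np.arctan2(q[1]-c[1],q[0]-c[0])).round(1))
E
python3 - <<'E'
from h import *
S=np.load("scene0.npy",allow_pickle=True).item();T=np.load("top0.npy",allow_pickle=True).item()
head(S,(.583,.18));head(T,(.583,.18))
w=snapshot("wrist"); head(w,(.583,.18)); cv2.imwrite("pics/w1.png",w["image"])
o=get_obs(); print(o["tool_pos"],o["ee_rot"],o["joint_positions"],o["time"])
E
```

```text
top [0.5864 0.1804 0.181 ] sides [np.float64(0.0301), np.float64(0.0281)] edge deg [np.float64(51.099999999999994), np.float64(37.7)] red 59 [0.5982 0.1932 0.1694] btn deg 47.3
top [0.5834 0.1805 0.181 ] sides [np.float64(0.0245), np.float64(0.0251)] edge deg [np.float64(47.3), np.float64(46.900000000000006)] red 15 [0.5958 0.1957 0.1737] btn deg 50.8
top [0.5839 0.1823 0.181 ] sides [np.float64(0.0253), np.float64(0.0261)] edge deg [np.float64(50.7), np.float64(51.099999999999994)] red 103 [0.5952 0.1953 0.1716] btn deg 49.1
[0.58459315 0.17873266 0.2936677 ] [-3.14068409e+00  1.11168153e-03  8.81458744e-01] [2.03984552e-01 2.43644008e-01 9.40979606e-01 1.19718501e-05
 1.95840473e+00 8.93327157e-01] 4.9
```

View pics/w1.png

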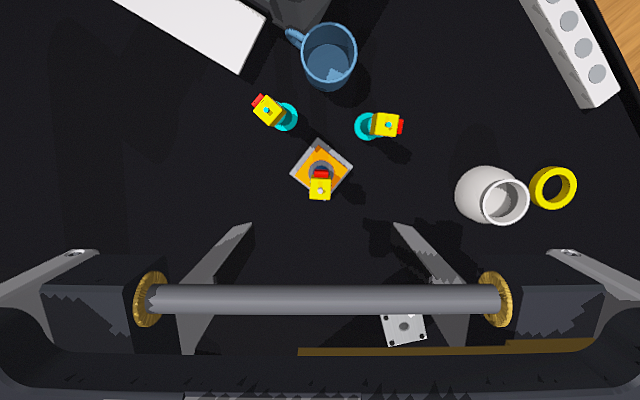

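The wrist view shows the pole's head at (320,188) with the button at (320,174), square to the gripper. The turquoise ones at (268,110) and (387,126) are clear of the fingers. I descend and grip the plain faces.

>>> drive_tool([
  [0.04,-0.05,0.6,0,0,0],
  [0,0,0.6,0,0,0],
  [0,0,0.6,0,0,0],
  [0,0,0.6,0,0,0],
  [0,0,0.6,0,0,0],
  [0,0,0.5,0,0,0],
  [0,0,0.27,0,0,0],
  [0,0,0,0,0,0],
])

```text
time: 5.9
tool_pos: [0.5836, 0.1812, 0.1426]
ee_rot: [-3.14, 0.002, 0.887]
wrist_force: [-0.5, 0.1, -0.5]
width: 0.0941
finger_force: 0.0
```

>>> drive_tool([
  [0,0,0,0,0,0],
  [0,0,0,0,0,0],
  [0,0,0,0,0,0],
  [0,0,0,0,0,0],
  [0,0,0,0,0,0],
  [0,0,0,0,0,0],
  [0,0,0,0,0,0],
  [0,0,0,0,0,0],
], gripper=1)

```text
time: 6.9
tool_pos: [0.5842, 0.1813, 0.1436]
ee_rot: [-3.142, 0.0, 0.887]
wrist_force: [-0.2, -0.3, 0.1]
width: 0.0172
finger_force: 0.0
```

Width 17 mm with no force is wrong, since the head is 26 mm. I'll look.

```bash
python3 - <<'E'
from h import *
o=get_obs(); print(o["width"],o["finger_force"],o["time"])
s=snapshot("scene"); w=snapshot("wrist");t=snapshot("top")
for n,x in(("S",s),("T",t),("W",w)):
    print(n); head(x,(.584,.181))
a=cv2.resize(s["image"][150:290,340:500],(480,420),interpolation=cv2.INTER_CUBIC)
b=w["image"][130:250,260:380]; b=cv2.resize(b,(320,420),interpolation=cv2.INTER_CUBIC)
cv2.imwrite("pics/g1.png",np.hstack([a,b]))
E
```

```text
0.017169780560888446 0.0 6.9
S
top [0.5927 0.187  0.181 ] sides [np.float64(0.0286), np.float64(0.0142)] edge deg [np.float64(67.80000000000001), np.float64(57.0)] red 59 [0.5983 0.1932 0.169 ] btn deg 47.9
T
top [0.5783 0.175  0.181 ] sides [np.float64(0.0245), np.float64(0.01)] edge deg [np.float64(47.2), np.float64(46.900000000000006)] red 0 [nan nan nan] btn deg nan
W
top [0.5838 0.1834 0.181 ] sides [np.float64(0.0259), np.float64(0.0253)] edge deg [np.float64(46.7), np.float64(47.3)] red 379 [0.5952 0.1957 0.1712] btn deg 47.4
  return np.nanmean(a, axis, out=out, keepdims=keepdims)
```

View pics/g1.png

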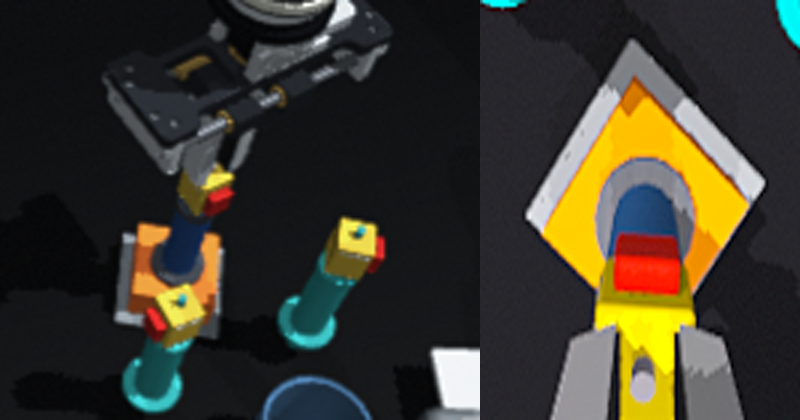

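The scene crop shows the fingers ending at the head's back side. The wrist crop shows them over or behind it with the stud between, so they missed the plain faces. I'll get the fingertips' true position from depth.

```bash
python3 - <<'E'
from h import *
for n in("scene","wrist","top"):
    s=snapshot(n); P=cloud(s); hsv=cv2.cvtColor(s["image"],cv2.COLOR_BGR2HSV)
    d=np.hypot(P[...,0]-.584,P[...,1]-.181)
    g=(d<.07)&(hsv[...,1]<60)&(P[...,2]>.10)&(P[...,2]<.235)
    q=P[g]; R=np.array([[.632,.775],[.775,-.632]]); loc=(q[:,:2]-[.5842,.1813])@R.T
    print(n,len(q))
    for lo in np.arange(.1,.235,.015):
        m=(q[:,2]>=lo)&(q[:,2]<lo+.015)
        if m.sum()>2: print(" z%.3f n%d toolx %.3f..%.3f tooly %.3f..%.3f"%(lo,m.sum(),loc[m,0].min(),loc[m,0].max(),loc[m,1].min(),loc[m,1].max()))
print(get_obs()["tool_pos"],get_obs()["width"],get_obs()["joint_positions"])
E
```

```text
scene 217
 z0.130 n28 toolx -0.013..0.014 tooly 0.000..0.016
 z0.175 n9 toolx 0.004..0.009 tooly -0.012..0.007
 z0.190 n53 toolx -0.010..0.010 tooly -0.014..0.018
 z0.205 n68 toolx -0.008..0.010 tooly -0.013..0.018
 z0.220 n56 toolx -0.005..0.010 tooly -0.015..0.018
wrist 1390
 z0.130 n4 toolx 0.001..0.005 tooly -0.016..-0.015
 z0.175 n145 toolx -0.007..0.010 tooly -0.014..0.011
 z0.190 n304 toolx 0.004..0.011 tooly -0.015..0.014
 z0.205 n432 toolx -0.008..0.010 tooly -0.015..0.014
 z0.220 n504 toolx 0.008..0.010 tooly -0.015..0.014
top 19
 z0.130 n10 toolx -0.015..-0.007 tooly -0.007..0.014
 z0.205 n3 toolx -0.009..-0.009 tooly -0.009..-0.005
[0.58399508 0.18151304 0.14367164] 0.004451332252220601 [2.08370099e-01 2.29928713e-01 1.25304965e+00 4.59507291e-04
 1.65893499e+00 8.92255451e-01]
```

```bash
python3 - <<'E'
from h import *
S=np.load("scene0.npy",allow_pickle=True).item(); P=cloud(S)
d=P[60:130,555:640].reshape(-1,3); d=d[(np.hypot(d[:,0]-.138,d[:,1]-.532)<.08)&(d[:,2]>.03)]
print("start: lowest gripper points",np.sort(d[:,2])[:12].round(3))
R=np.array([[.632,.775],[.775,-.632]])
pan=[]
for n in("scene","wrist"):
    s=snapshot(n);P=cloud(s); hsv=cv2.cvtColor(s["image"],cv2.COLOR_BGR2HSV)
    q=P.reshape(-1,3); sat=hsv[...,1].ravel(); loc=(q[:,:2]-[.584,.1815])@R.T
    m=(np.hypot(*loc.T)<.03)&(q[:,2]>.145)&(sat<60)
    for sgn in(1,-1):
        k=m&(sgn*loc[:,1]>.005); print(n,sgn,np.sort(q[k,2])[:10].round(3), loc[k,1][np.argsort(q[k,2])[:5]].round(3),loc[k,0][np.argsort(q[k,2])[:5]].round(3))
    c=s["image"][150:270,380:480] if n=="scene" else s["image"][130:250,270:370]
    if n=="scene": c=s["image"][150:250,370:470]
    pan.append(cv2.resize(c,(400,400),interpolation=cv2.INTER_CUBIC))
cv2.imwrite("pics/g2.png",np.hstack(pan)); o=get_obs();print(o["width"],o["finger_force"],o["wrist_force"])
E
```

```text
start: lowest gripper points [0.202 0.203 0.204 0.205 0.205 0.207 0.207 0.208 0.208 0.208 0.208 0.208]
scene 1 [0.175 0.189 0.191 0.193 0.193 0.194 0.194 0.194 0.194 0.195] [0.015 0.008 0.011 0.015 0.014] [0.001 0.009 0.009 0.003 0.006]
scene -1 [0.187 0.19  0.191 0.194 0.196 0.198 0.199 0.2   0.203 0.204] [-0.009 -0.01  -0.008 -0.012 -0.009] [0.008 0.009 0.008 0.01  0.009]
wrist 1 [0.18  0.18  0.184 0.184 0.185 0.185 0.186 0.186 0.186 0.186] [0.008 0.008 0.006 0.005 0.009] [0.008 0.008 0.009 0.009 0.009]
wrist -1 [0.18  0.183 0.183 0.184 0.184 0.185 0.185 0.186 0.186 0.187] [-0.008 -0.006 -0.006 -0.006 -0.007] [0.008 0.009 0.009 0.009 0.009]
0.004105922555901889 30.0019571185112 [-0.67911276  0.68073888 -0.04629362]
```

View pics/g2.png

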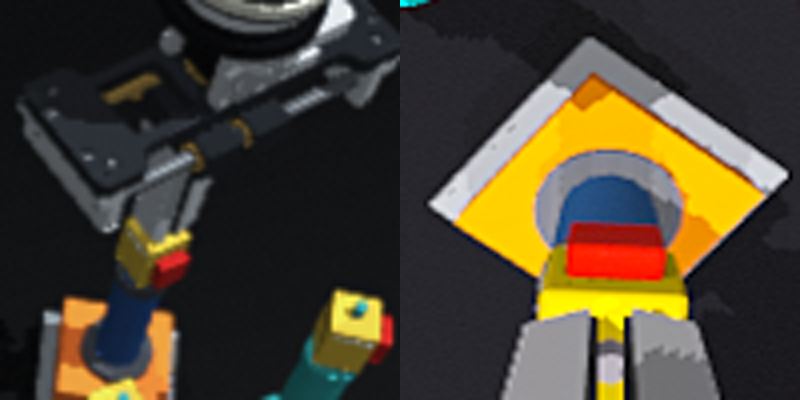

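The fingers are pinching the 6 mm stud on top of the head, at (610,365) in the wrist crop. The real tips are at z≈0.181, so the reported TCP reads about 38 mm low (it was also 0.165 against 0.203 at the start). Horizontal readings agree. I open, go down another 38 mm, and work by seen heights from now on.

>>> drive_tool([
  [0,0,0,0,0,0],
  [0,0,0,0,0,0],
  [0,0,0,0,0,0],
  [0,0,0,0,0,0],
  [0,0,0,0,0,0],
  [0,0,0,0,0,0],
  [0,0,0,0,0,0],
], gripper=0.3)

```text
time: 8.18
tool_pos: [0.5842, 0.1813, 0.1437]
ee_rot: [-3.142, -0.0, 0.887]
wrist_force: [0.0, 0.4, 0.2]
width: 0.0653
finger_force: 0.0
```

```bash
python3 - <<'E'
from h import *
w=snapshot("wrist"); head(w,(.584,.181)); o=get_obs(); print(o["width"],o["tool_pos"],o["ee_rot"][2])
P=cloud(w);hsv=cv2.cvtColor(w["image"],cv2.COLOR_BGR2HSV)
R=np.array([[.632,.775],[.775,-.632]]);q=P.reshape(-1,3);loc=(q[:,:2]-[.584,.1815])@R.T
for s in(1,-1):
    k=(abs(loc[:,0])<.03)&(s*loc[:,1]>.016)&(s*loc[:,1]<.06)&(q[:,2]>.1)&(q[:,2]<.22)&(hsv[...,1].ravel()<60)
    print(s,k.sum(),np.sort(q[k,2])[:6].round(3),"inner",np.percentile(s*loc[k,1],3).round(4))
E
```

```text
top [0.5839 0.1834 0.181 ] sides [np.float64(0.0261), np.float64(0.0254)] edge deg [np.float64(46.8), np.float64(47.5)] red 378 [0.5951 0.1956 0.1714] btn deg 47.6
0.06527351405019759 [0.58423291 0.18130611 0.14369677] 0.8867661562850282
1 733 [0.181 0.181 0.181 0.182 0.182 0.182] inner 0.0324
-1 751 [0.181 0.182 0.182 0.182 0.182 0.182] inner 0.0328
```

>>> drive_tool([
  [0,0,0,0,0,0.6],
  [0,0,0.4,0,0,0],
  [0,0,0.3,0,0,0],
  [0,0,0.25,0,0,0],
  [0,0,0,0,0,0],
])

```text
time: 8.85
tool_pos: [0.5832, 0.1811, 0.1038]
ee_rot: [-3.14, 0.003, 0.827]
wrist_force: [0.1, -0.1, 0.5]
width: 0.0657
finger_force: 0.0
```

>>> drive_tool([
  [0,0,0,0,0,0],
  [0,0,0,0,0,0],
  [0,0,0,0,0,0],
  [0,0,0,0,0,0],
  [0,0,0,0,0,0],
  [0,0,0,0,0,0],
], gripper=1)

```text
time: 9.6
tool_pos: [0.584, 0.1816, 0.1059]
ee_rot: [-3.141, -0.0, 0.827]
wrist_force: [-0.8, 0.6, 0.1]
width: 0.0258
finger_force: 30.0
```

Gripped at 26 mm with 30 N. I lift and carry toward the bracket.

>>> drive_tool([
  [0,0,-0.2,0,0,0],
  [0,0,-0.4,0,0,0],
  [0,0,-0.5,0,0,0],
  [0,0,-0.5,0,0,0],
  [0,0,-0.4,0,0,0],
  [0,0,0,0,0,0],
])

```text
time: 10.35
tool_pos: [0.5852, 0.1814, 0.1877]
ee_rot: [3.139, -0.003, 0.827]
wrist_force: [0.5, 0.4, -6.8]
width: 0.026
finger_force: 30.0
```

>>> drive_tool([
  [-0.2,0.12,0,0,0,0],
  [-0.4,0.24,0,0,0,0],
  [-0.5,0.3,0,0,0,0],
  [-0.6,0.36,0,0,0,0],
  [-0.6,0.36,0,0,0,0],
  [-0.6,0.36,0,0,0,0],
  [-0.6,0.36,0,0,0,0],
  [-0.6,0.36,0,0,0,0],
  [-0.6,0.37,0,0,0,0],
  [-0.6,0.37,0,0,0,0],
  [-0.6,0.37,0,0,0,0],
  [-0.6,0.37,0,0,0,0],
  [-0.6,0.37,0,0,0,0],
  [-0.4,0.24,0,0,0,0],
  [-0.3,0.18,0,0,0,0],
  [-0.2,0.12,0,0,0,0],
  [-0.1,0.07,0,0,0,0],
  [0,0,0,0,0,0],
  [0,0,0,0,0,0],
])

```text
time: 12.72
tool_pos: [0.5098, -0.1897, 0.1857]
ee_rot: [-3.141, -0.0, 0.828]
wrist_force: [-0.5, 0.4, -6.2]
width: 0.0255
finger_force: 30.0
```

```bash
python3 - <<'E'
from h import *
w=snapshot("wrist");s=snapshot("scene"); o=get_obs(); print(o["tool_pos"],o["ee_rot"],o["width"])
a=s["image"][90:230,210:370]; b=w["image"][80:280,220:420]
cv2.imwrite("pics/c1.png",np.hstack([cv2.resize(a,(480,420),interpolation=cv2.INTER_CUBIC),cv2.resize(b,(320,320)) if 0 else cv2.resize(b,(320,420))]))
np.save("w2.npy",w,allow_pickle=True);np.save("s2.npy",s,allow_pickle=True)
E
```

```text
[ 0.50977225 -0.18980086  0.18567433] [-3.14147311e+00 -3.10360600e-04  8.27691428e-01] 0.026177349251310923
```

View pics/c1.png

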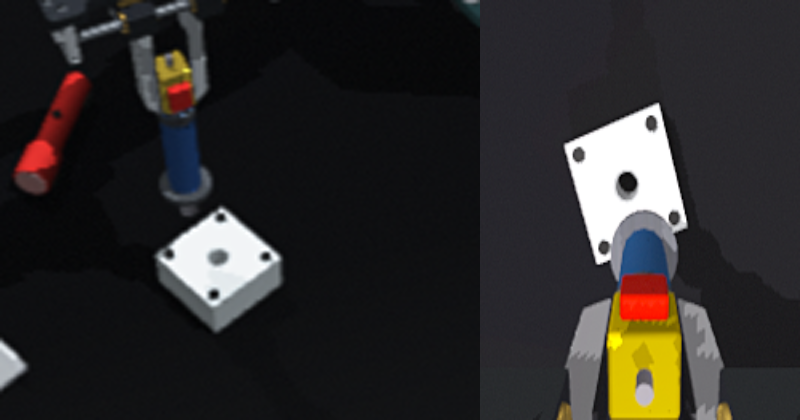

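The pole hangs upright in the grip: flange at crop (186,185), hole at (217,257) in the scene part and (627,183) in the wrist part. I measure the hole and the pole axis in the same views.

```bash
python3 - <<'E'
from h import *
w=np.load("w2.npy",allow_pickle=True).item();s=np.load("s2.npy",allow_pickle=True).item()
for n,x in(("S",s),("W",w)):
    P=cloud(x);hsv=cv2.cvtColor(x["image"],cv2.COLOR_BGR2HSV);g=hsv[...,2]
    near=np.hypot(P[...,0]-.515,P[...,1]+.163)<.075
    m=(near&(P[...,2]>.034)&(P[...,2]<.05)&(g>110)&(hsv[...,1]<60)).astype(np.uint8)
    cs,_=cv2.findContours(m,0,2); c=max(cs,key=cv2.contourArea); hull=cv2.convexHull(c)
    ins=np.zeros_like(m); cv2.drawContours(ins,[hull],-1,1,-1)
    r=cv2.minAreaRect(hull); print(n,"rect ctr",on_plane(x,*r[0],.04).round(4))
    dark=((ins>0)&(m==0)&(g<110)).astype(np.uint8)
    k,l,st,ce=cv2.connectedComponentsWithStats(dark)
    for i in range(1,k):
        if st[i,4]>6: print(n," dark",ce[i].round(1),st[i,2:],on_plane(x,*ce[i],.04)[:2].round(4))
    blue=(cv2.inRange(hsv,(105,100,30),(125,255,255))>0)&(P[...,2]>.125)&(P[...,2]<.23)&(np.hypot(P[...,0]-.51,P[...,1]+.19)<.04)
    q=P[blue]; C=-cam(x)[0].T@cam(x)[1]
    for lo in(.13,.15,.17,.19):
        k=(q[:,2]>lo)&(q[:,2]<lo+.02)
        if k.sum()>5:
            A=q[k]; d=A[:,:2]-C[:2]; u=d.mean(0);u/=np.linalg.norm(u)
            # circle fit with known r=14mm
            from scipy.optimize import least_squares
            f=least_squares(lambda c:np.hypot(*(A[:,:2]-c).T)-.014,A[:,:2].mean(0)+u*.01,loss="soft_l1",f_scale=.001)
            print(n,"tube z",lo,k.sum(),f.x.round(4))
E
```

```text
S rect ctr [ 0.5172 -0.1629  0.04  ]
S  dark [265.8 173.6] [ 3  5 10] [ 0.5273 -0.2074]
S  dark [283.1 175.4] [3 4 8] [ 0.5152 -0.1611]
S  dark [298.3 175. ] [3 3 7] [ 0.4987 -0.1235]
S  dark [280.9 187.9] [3 3 8] [ 0.5554 -0.1493]
S tube z 0.13 56 [ 0.5095 -0.1922]
S tube z 0.15 61 [ 0.5093 -0.1916]
S tube z 0.17 64 [ 0.5092 -0.1916]
S tube z 0.19 54 [ 0.5098 -0.1918]
W rect ctr [ 0.5146 -0.1629  0.04  ]
W  dark [326.5 138.2] [ 6  7 36] [ 0.5551 -0.1476]
W  dark [281.1 153.1] [ 7  7 37] [ 0.4988 -0.1218]
W  dark [311.8 166.5] [12 11 94] [ 0.5163 -0.1615]
W  dark [340.9 183.3] [ 7  6 33] [ 0.5296 -0.2041]
W  dark [327.7 192.4] [ 9  6 27] [ 0.5083 -0.2015]
W  dark [297.1 197.4] [ 7  6 31] [ 0.4732 -0.1785]
W tube z 0.13 110 [ 0.5084 -0.1905]
W tube z 0.15 134 [ 0.5084 -0.1905]
W tube z 0.17 167 [ 0.5084 -0.1905]
W tube z 0.19 59 [ 0.5084 -0.1905]
```

>>> drive_tool([
  [0.2,-0.12,0,0,0,0],
  [0.25,-0.14,0,0,0,0],
  [0.175,-0.095,0,0,0,0],
  [0,0,0,0,0,0],
  [0,0,0.3,0,0,0],
  [0,0,0.3,0,0,0],
  [0,0,0.3,0,0,0],
  [0,0,0,0,0,0],
  [0,0,0,0,0,0],
])

```text
time: 13.95
tool_pos: [0.5162, -0.1625, 0.1498]
ee_rot: [3.141, -0.0, 0.827]
wrist_force: [1.1, 0.2, -6.8]
width: 0.0258
finger_force: 30.0
```

>>> drive_tool([
  [0,0,0.12,0,0,0],
  [0,0,0.12,0,0,0],
  [0,0,0.12,0,0,0],
  [0,0,0.12,0,0,0],
  [0,0,0,0,0,0],
])

```text
time: 14.58
tool_pos: [0.5156, -0.1621, 0.1297]
ee_rot: [-3.14, 0.0, 0.827]
wrist_force: [0.1, 0.1, -6.0]
width: 0.026
finger_force: 30.0
```

The foot is about 11 mm into the hole with no side force. I continue down to the seat.

>>> drive_tool([
  [0,0,0.12,0,0,0],
  [0,0,0.12,0,0,0],
  [0,0,0.12,0,0,0],
  [0,0,0.1,0,0,0],
  [0,0,0.07,0,0,0],
  [0,0,0.05,0,0,0],
  [0,0,0,0,0,0],
  [0,0,0,0,0,0],
  [0,0,0,0,0,0],
])

```text
time: 15.7
tool_pos: [0.5161, -0.1623, 0.1074]
ee_rot: [3.141, -0.0, 0.827]
wrist_force: [0.4, 0.2, -6.4]
width: 0.0257
finger_force: 30.0
```

>>> drive_tool([
  [0,0,0.03,0,0,0],
  [0,0,0.03,0,0,0],
  [0,0,0.02,0,0,0],
  [0,0,0,0,0,0],
  [0,0,0,0,0,0],
])

```text
time: 16.32
tool_pos: [0.5163, -0.1624, 0.1058]
ee_rot: [3.14, -0.001, 0.827]
wrist_force: [-3.2, 1.5, 5.6]
width: 0.0257
finger_force: 30.0
```

Seated: the force turned to +5.6 N upward. I open and turn the gripper 90° about the pole.

>>> drive_tool([
  [0,0,0,0,0,0],
  [0,0,0,0,0,0],
  [0,0,0,0,0,0],
  [0,0,0,0,0,0],
  [0,0,0,0,0,0],
  [0,0,0,0,0,0],
  [0,0,0,0,0,0],
], gripper=0.1)

```text
time: 17.2
tool_pos: [0.5161, -0.1623, 0.104]
ee_rot: [-3.142, -0.0, 0.827]
wrist_force: [-0.7, 0.9, -0.1]
width: 0.0841
finger_force: 0.0
```

>>> drive_tool([
  [0,0,0,0,0,-0.5],
  [0,0,0,0,0,-0.9],
  [0,0,0,0,0,-0.9],
  [0,0,0,0,0,-0.9],
  [0,0,0,0,0,-0.9],
  [0,0,0,0,0,-0.9],
  [0,0,0,0,0,-0.9],
  [0,0,0,0,0,-0.9],
  [0,0,0,0,0,-0.9],
  [0,0,0,0,0,-0.9],
  [0,0,0,0,0,-0.9],
  [0,0,0,0,0,-0.9],
  [0,0,0,0,0,-0.9],
  [0,0,0,0,0,-0.9],
  [0,0,0,0,0,-0.9],
  [0,0,0,0,0,-0.9],
  [0,0,0,0,0,-0.9],
  [0,0,0,0,0,-0.9],
  [0,0,0,0,0,0],
  [0,0,0,0,0,0],
])

```text
time: 19.7
tool_pos: [0.5161, -0.1623, 0.104]
ee_rot: [3.142, -0.0, 2.406]
wrist_force: [-0.0, 0.4, -0.2]
width: 0.0846
finger_force: 0.0
```

```bash
python3 - <<'E'
from h import *
for n in("scene","wrist","top"):
    s=snapshot(n); print(n); head(s,(.515,-.163))
    if n!="top": cv2.imwrite(f"pics/p_{n}.png",s["image"])
s=cv2.imread("pics/p_scene.png")[90:230,210:370]; w=cv2.imread("pics/p_wrist.png")[100:300,220:420]
cv2.imwrite("pics/p1.png",np.hstack([cv2.resize(s,(480,420),interpolation=cv2.INTER_CUBIC),cv2.resize(w,(320,420))]))
o=get_obs();print(o["tool_pos"],o["ee_rot"],o["width"])
E
```

```text
scene
no top
wrist
top [ 0.5132 -0.1609  0.181 ] sides [np.float64(0.0269), np.float64(0.025)] edge deg [np.float64(45.30000000000001), np.float64(46.4)] red 460 [ 0.5239 -0.147   0.1716] btn deg 52.2
top
no top
[ 0.51610371 -0.16234052  0.10407436] [3.14147838e+00 2.64964092e-05 2.40621309e+00] 0.08443632282836522
```

View pics/p1.png

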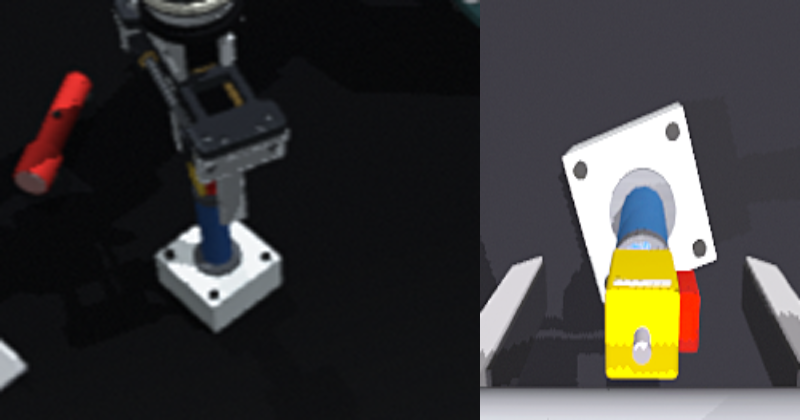

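Foot seated, with the flange on the bracket. The gripper is square to the head and the button is on the right at (688,312), toward tool +y. I shift 1 mm toward the button and pinch.

>>> drive_tool([
  [0,0.03,-0.03,0,0,0],
  [0,0,0,0,0,0],
  [0,0,0,0,0,0],
  [0,0,0,0,0,0],
  [0,0,0,0,0,0],
  [0,0,0,0,0,0],
  [0,0,0,0,0,0],
  [0,0,0,0,0,0],
  [0,0,0,0,0,0],
], gripper=1)

```text
time: 20.98
tool_pos: [0.5164, -0.1622, 0.1055]
ee_rot: [-3.14, 0.0, 2.406]
wrist_force: [-2.7, -4.0, 2.5]
width: 0.0262
finger_force: 30.0
```

>>> drive_tool([
  [0,0,-0.1,0,0,0],
  [0,0,-0.1,0,0,0],
  [0,0,-0.1,0,0,0],
  [0,0,0,0,0,0],
  [0,0,0,0,0,0],
])

```text
time: 21.6
tool_pos: [0.5166, -0.1617, 0.1172]
ee_rot: [-3.141, -0.0, 2.407]
wrist_force: [-3.5, -3.9, 0.3]
width: 0.0257
finger_force: 30.0
```

The force stays near 2 N, so the mast is sliding. I relieve the side force a little and keep pulling past the first stop.

>>> drive_tool([
  [0,-0.03,-0.1,0,0,0],
  [0,0,-0.15,0,0,0],
  [0,0,-0.15,0,0,0],
  [0,0,-0.15,0,0,0],
  [0,0,-0.15,0,0,0],
  [0,0,-0.15,0,0,0],
  [0,0,-0.15,0,0,0],
  [0,0,0,0,0,0],
  [0,0,0,0,0,0],
])

```text
time: 22.72
tool_pos: [0.5163, -0.1621, 0.1573]
ee_rot: [3.141, 0.0, 2.407]
wrist_force: [0.4, -0.6, -1.1]
width: 0.0262
finger_force: 30.0
```

```bash
python3 - <<'E'
from h import *
s=snapshot("scene");w=snapshot("wrist"); o=get_obs(); print(o["tool_pos"],o["wrist_force"],o["width"])
a=s["image"][90:230,210:370]; b=w["image"][100:300,220:420]
cv2.imwrite("pics/q1.png",np.hstack([cv2.resize(a,(480,420),interpolation=cv2.INTER_CUBIC),cv2.resize(b,(320,420))]))
E
```

```text
[ 0.51630291 -0.16210889  0.15714344] [-0.06358608 -0.19329522 -0.38823835] 0.026153096867356947
```

View pics/q1.png

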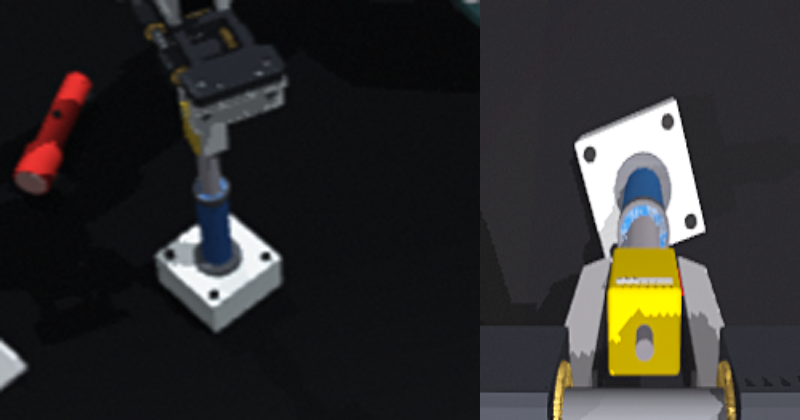

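The mast is out about 52 mm, past the first stop with nearly no force, and the flange is still down on the bracket (215,258). I draw it out to just at the second stop.

>>> drive_tool([
  [0,0,-0.15,0,0,0],
  [0,0,-0.15,0,0,0],
  [0,0,-0.15,0,0,0],
  [0,0,-0.15,0,0,0],
  [0,0,-0.15,0,0,0],
  [0,0,-0.1,0,0,0],
  [0,0,-0.05,0,0,0],
  [0,0,0,0,0,0],
  [0,0,0,0,0,0],
  [0,0,0,0,0,0],
])

```text
time: 24.08
tool_pos: [0.5161, -0.1623, 0.1932]
ee_rot: [3.141, -0.0, 2.407]
wrist_force: [0.8, 1.3, -0.9]
width: 0.0259
finger_force: 30.0
```

>>> drive_tool([
  [0,0,-0.03,0,0,0],
  [0,0,-0.03,0,0,0],
  [0,0,-0.03,0,0,0],
  [0,0,0,0,0,0],
  [0,0,0,0,0,0],
  [0,0,0,0,0,0],
])

```text
time: 24.82
tool_pos: [0.5157, -0.1624, 0.1962]
ee_rot: [-3.141, -0.001, 2.407]
wrist_force: [0.2, 1.5, -7.5]
width: 0.0259
finger_force: 30.0
```

The stop is reached: the force jumped to −7.5 N at 0.091 m of travel. I back off about 1 mm so the flange rests, check, and hand in.

>>> drive_tool([
  [0,0,0.03,0,0,0],
  [0,0,0,0,0,0],
  [0,0,0,0,0,0],
  [0,0,0,0,0,0],
  [0,0,0,0,0,0],
])

```text
time: 25.45
tool_pos: [0.5161, -0.1624, 0.1956]
ee_rot: [3.142, -0.0, 2.407]
wrist_force: [0.9, 0.4, -7.1]
width: 0.0257
finger_force: 30.0
```

```bash
python3 - <<'E'
from h import *
from bench import close_job
w=snapshot("wrist"); P=cloud(w); hsv=cv2.cvtColor(w["image"],cv2.COLOR_BGR2HSV)
d=np.hypot(P[...,0]-.515,P[...,1]+.163)
b=(cv2.inRange(hsv,(105,100,30),(125,255,255))>0)&(d<.03); y=(cv2.inRange(hsv,(20,90,60),(38,255,255))>0)&(d<.03)
print("tube z",np.nanpercentile(P[b][:,2],[1,99]).round(3),"(seated 0.046..0.137) head top",np.nanpercentile(P[y][:,2],98).round(3),"(0.271 at stop)")
o=get_obs();print(o["wrist_force"],o["finger_force"],o["width"],o["tool_pos"])
if np.nanpercentile(P[y][:,2],98)>.262 and np.nanpercentile(P[b][:,2],99)<.143 and o["finger_force"]>10: print(close_job())
E
```

```text
tube z [0.046 0.365] (seated 0.046..0.137) head top 0.36 (0.271 at stop)
[-0.30924817 -0.49183988 -7.09118236] 29.96739462018013 0.026058634542021487 [ 0.51606839 -0.16230972  0.19561786]
```

The masks caught gripper parts, and the tube's weight is still on the hand. I lower 1.5 mm more and check with a height limit.

>>> drive_tool([
  [0,0,0.04,0,0,0],
  [0,0,0,0,0,0],
  [0,0,0,0,0,0],
  [0,0,0,0,0,0],
  [0,0,0,0,0,0],
])

```text
time: 26.12
tool_pos: [0.5162, -0.1625, 0.1944]
ee_rot: [3.141, 0.001, 2.407]
wrist_force: [-0.8, -0.1, -0.7]
width: 0.0257
finger_force: 30.0
```

```bash
python3 - <<'E'
from h import *
from bench import close_job
w=snapshot("wrist"); P=cloud(w); hsv=cv2.cvtColor(w["image"],cv2.COLOR_BGR2HSV)
d=np.hypot(P[...,0]-.515,P[...,1]+.163)
b=(cv2.inRange(hsv,(105,100,30),(125,255,255))>0)&(d<.025)&(P[...,2]<.2); y=(cv2.inRange(hsv,(20,90,60),(38,255,255))>0)&(d<.025)&(P[...,2]<.3)&(P[...,2]>.2)
t=np.nanpercentile(P[b][:,2],[1,99]); h=np.nanpercentile(P[y][:,2],95)
print(t.round(3),h.round(3)); o=get_obs();print(o["wrist_force"],o["finger_force"],o["width"],o["tool_pos"])
if h>.262 and t[1]<.143 and o["finger_force"]>10: print(close_job())
E
```

```text
[0.046 0.137] 0.27
[-0.50640015 -0.59545124 -0.96136076] 29.976747035980225 0.025620500138322524 [ 0.51624079 -0.16245326  0.1942871 ]
the job is handed in; nothing more can be done
None
```

The job is handed in, though no pass/fail verdict came back: the pole stands seated in the bracket with the mast about 89 mm out at the second stop and the head still held with the button pinched in, at 26 s of the allowed 51 s.

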